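# Pack the bench-frame feet into their kit tray

## Robot

A 6-joint arm with a two-finger parallel gripper is mounted at the origin on a cart in front of the work surface, level with it; the furniture and walls round the work are solid. World frame = base frame: x ahead of the robot, y to its left, z up, the work surface at z = 0. Lengths are in m, angles in rad, forces in N, time in s.
With the tool pointing down it reaches from about 0.325 to 0.9 m from the base axis. Payload 6.1 kg.
Tool frame: the origin (TCP) lies midway between the tips of the shut fingers; the grasp point (between the pads) lies 19 mm behind it (r.pinch_z is the z of the grasp point in the tool frame, in m); z points along the fingers, y is the line along which they close (so a half turn about z gives the same grasp; the last joint's range is limited). The gripper opens to 87 mm and grips with 3 to 60 N. Pads are 19 mm wide; open, the fingers measure 117 mm over their backs; the gripper's body (75 mm by 190 mm) begins 51 mm behind the grasp point.
Start: joints at [-1.448, 0.22, 1.526, -0, 1.395, -0.126], TCP at [0.154, -0.606, 0.223] pointing down, gripper open.
Joint ranges: [-2.98, 2.98], [-0.91, 2.08], [0.09, 2.57], [-1.24, 4.39], [0.2, 2.65], [-2.68, 2.68]. Speed limits (rad/s): [2.57, 2.57, 3.01, 3.14, 3.14, 3.14].

## Interface

Orientations are given as a 3x3 rotation matrix whose columns are the frame's x, y, z axes.
In Python, from bench import r, viewer gives the robot as it stands.
- The arm moves only by the tool step_arm, never from a script. Its argument "targets" is text: rows parted by semicolons, each of 7 numbers parted by spaces: the turn, a rotation vector about the tool's x, y, z each as a share of 180 degrees, from -1 to 1, then the shift along the tool's x, y, z each as a share of 0.12 m, from -1 to 1, then the opening, from -1 (shut) to 1 (fully open). In form: ax ay az x y z grip; .... A call has exactly 8 rows; each row is the pose to reach, as a shift and turn from the pose commanded when the call began, along the tool's axes at that moment, turning the shorter way round; what a row does not reach only later rows make up. A row lasts 1/10 s, in which the tool goes at most 50 mm and 8.59 degrees, less where a joint would pass 70% of its speed; a pose out of reach is approached as far as the arm can. A call with a number of a shift or a turn outside -1 to 1 is refused whole. A call with a gripper value outside its range is refused whole. The fingers move at their own pace and stop on an object; "force" is the grip in N (left out, the last holds). Time passes only in rows, so rows that repeat a pose let the fingers close, or fill a call up. It gives the time, the measured TCP pose, the force, the opening and the grip force at its end, in the units of the state.
- r.observe(): the state, without advancing time (a new reading comes with each control period).
- viewer.grab_frame(name): name is "side" or "top" or "wrist"; returns a dict with "color" (400x640x3 uint8, red, green, blue), "range_z" (400x640 float32, m along the optical axis (not along the pixel's ray), 0 where there is no reading), "fov_y" (degrees; the focal length in pixels is half the picture's height over the tangent of half this angle, whatever the lens; pixels are square), "cx", "cy" (the principal point, pixels), "k1" (the pictures are not rectified: a ray, as slopes to the right and down, at radius r is drawn at 1 + k1 r^2 times it, then the intrinsics apply), "rvec" (rotation vector, rad) and "tvec" (3), from world to camera coordinates, as OpenCV has them; the wrist camera has in their place "hand_eye" (4x4, takes a point from camera to tool coordinates, whose origin is the TCP and whose axes are the flange's). Camera axes: x right, y down, z forward; pixel columns grow to the right and rows downward; lengths in m; the calibration is good to about 2 mm. A picture is of the moment at which its call begins: read the wrist's pose just before it.
- r.finish_job(): hands the job in; it is judged then, once.
The state is a dict: "time": time; "joints": joint angles; "qvel": joint speeds; "tau": joint torques, N m; "tool_pos": TCP position; "orientation": TCP orientation; "contact_force": force on the tool from outside, world axes, zero at the start; "moment": the same for the moment, N m; "gripper_width": finger opening in m; "grasp_force": force on a finger pad.
Only numpy, scipy, OpenCV 4.12 (cv2) and the standard library are available. Lean on these libraries where they do the work, as an engineer would, in place of code of your own. Each camera call takes 0.05 s, during which the arm holds its last target. There are 200 camera calls.

## Task

Pack the two L-shaped steel feet and the straight steel foot into the blue kit tray, so that all three lie flat on its floor with their square spigots up and none rides on another or on the rim; they only fit if you turn the two Ls to interlock and set the straight one across the end that is left. Let go of everything, and leave the pliers, the marker, the tape measure and the tin where they are.

Things in the scene. Friction and masses are not known exactly. Their poses are not given: they have to be found in the camera images.
- kit_tray: Loose blue sheet-steel tray, 1.2 kg. Floor inside 107 (x) by 211 mm (y), 3 mm thick; walls upright to 9 mm above the table, then flaring 5 mm out to a rolled rim 20 mm above the table, whose outer skirt goes straight down to the table: 124x228 mm outside. Origin: centre of underside; z up. The packed feet take 100x200 mm: play 7 mm in all along x, 11 mm along y.
- kit_tray_in (a point): Centre of the tray's inner floor, 3 mm above its underside; axes as the tray's. The two Ls interlocked, one turned half round to the other, take 100x150 mm; the straight foot fits across the remaining 50 mm at either end.
- ell_foot_a: One of two like L-shaped feet, bare steel, loose, 0.34 kg. Plate 6 mm thick covers x -25..75, y -25..25 and x -25..25, y 25..75 mm: equal arms along +x and +y. On the elbow an upright open square tube (spigot) 25x25 mm, faces along x and y, top 56 mm above the underside. Origin: underside, below the spigot's axis; z up. Mass centre 13 mm along each arm. Dark bolt hole near each arm's end.
- ell_foot_b: Other of two like L-shaped feet, bare steel, loose, 0.34 kg. Plate 6 mm thick covers x -25..75, y -25..25 and x -25..25, y 25..75 mm: equal arms along +x and +y. On the elbow an upright open square tube (spigot) 25x25 mm, faces along x and y, top 56 mm above the underside. Origin: underside, below the spigot's axis; z up. Mass centre 13 mm along each arm. Dark bolt hole near each arm's end.
- bar_foot: Straight foot, bare steel, loose, 0.24 kg: plate 100 (x) by 50 (y) by 6 mm with an upright open square tube (spigot) 25x25 mm in the middle, faces along x and y, top 56 mm above the underside; a dark bolt hole either side. Origin: centre of the underside, below the spigot's axis; z up.
- pliers: Bystander: black-handled combination pliers, 61x184x14 mm, lying between the work and the robot. Leave alone.
- marker: Bystander: white and black marker pen, 17x135x16 mm, lying between the work and the robot. Leave alone.
- tape_measure: Bystander: yellow pocket tape measure, 64x96x37 mm, left of the work near the vice. Leave alone.
- tin: Bystander: round tin, 75 mm across, 58 mm tall, beyond the tray. Leave alone.

How it is judged:
By the outcome, as a careful person would: the job done as asked, in the order asked, and still so for the second after the job is handed in, with the robot touching nothing.
It also fails if it takes over 61 s, if anything falls off the work surface, if the arm or the gripper's body presses on something with over 40 N, if the wrist force passes 120 N, or if a joint passes its speed limit or range.

## Working session

There is one attempt and no reset: what is moved stays moved. The work goes in short steps, Python scripts to look and compute and a tool call to move; the robot and the scene stay as the last step left them, time stands still between calls to the robot, and variables do not carry over. Pictures are saved under pics/ and viewed, at most 10 in all, crops included, and the job is handed in when it is done.

Besides the shell and the picture viewer there is one more tool, called by a JSON object that holds its "name" and its "arguments", one argument or row to a line. step_arm: Moves the arm, as the interface text tells. Shift numbers are shares of 0.12 m and turn numbers shares of 180 degrees, none past 1 either way. Its arguments: {"type":"object","properties":{"targets":{"type":"string"},"force":{"type":"number"}},"required":["targets"]}

```bash
mkdir -p pics; ls; cat > h.py <<'E'
import numpy as np, cv2
from bench import r, viewer
def K(f):
    fl=200/np.tan(np.radians(f["fov_y"])/2)
    return np.array([[fl,0,f["cx"]],[0,fl,f["cy"]],[0,0,1.]])
def pose(f,s=None):
    if "hand_eye" in f:
        T=np.eye(4);T[:3,:3]=s["orientation"];T[:3,3]=s["tool_pos"];M=T@np.array(f["hand_eye"]);return M[:3,:3],M[:3,3]
    R=cv2.Rodrigues(np.array(f["rvec"],float))[0];return R.T,-R.T@np.array(f["tvec"],float).ravel()
def rays(f,px,s=None):
    p=cv2.undistortPoints(np.array(px,float).reshape(-1,1,2),K(f),np.array([f["k1"],0,0,0,0.])).reshape(-1,2)
    R,o=pose(f,s);return np.c_[p,np.ones(len(p))]@R.T,o
def onplane(f,px,z,s=None):
    d,o=rays(f,px,s);return o+d*((z-o[2])/d[:,2])[:,None]
def cloud(f,s=None):
    v,u=np.mgrid[0:400,0:640];d,o=rays(f,np.c_[u.ravel(),v.ravel()],s)
    P=o+d*f["range_z"].reshape(-1,1);P[f["range_z"].ravel()==0]=np.nan
    return P.reshape(400,640,3)
def grab(n,png=None):
    s=r.observe();f=viewer.grab_frame(n)
    if png: cv2.imwrite("pics/"+png,f["color"][:,:,::-1])
    return f,s
E
python3 - <<'E'
from h import *
for n in("top","side"):
    f,s=grab(n,n+"0.png");print(n,pose(f)[1],f["k1"],f["fov_y"],np.mean(f["range_z"]>0))
    np.savez(n+"0.npz",P=cloud(f),c=f["color"])
print(s["tool_pos"],s["orientation"],s["time"],r.pinch_z)
E
```

```text
pics
top [ 0.31285721 -0.0331978   1.00287533] -0.015662327620771764 56.389399997649946 0.99590625
side [0.15378555 0.86414947 0.67205856] -0.07221481869661761 51.514818683463844 0.9593203125
[ 0.15382645 -0.60513097  0.22145883] [[ 9.69205301e-01  2.46253977e-01 -2.50627556e-04]
 [ 2.46253999e-01 -9.69203437e-01  1.91479518e-03]
 [ 2.28616840e-04 -1.91754767e-03 -9.99998135e-01]] 0.05 -0.0187
```

View pics/top0.png

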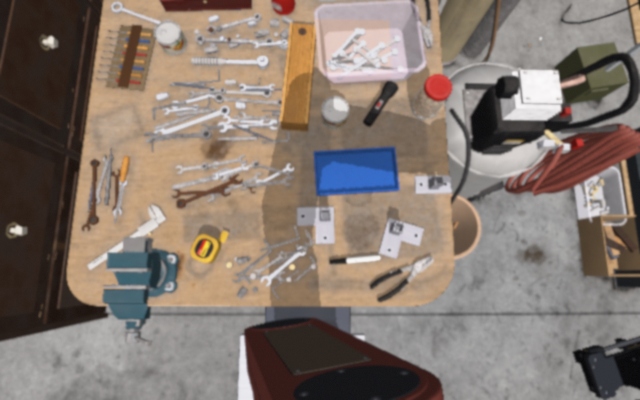

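View pics/side0.png

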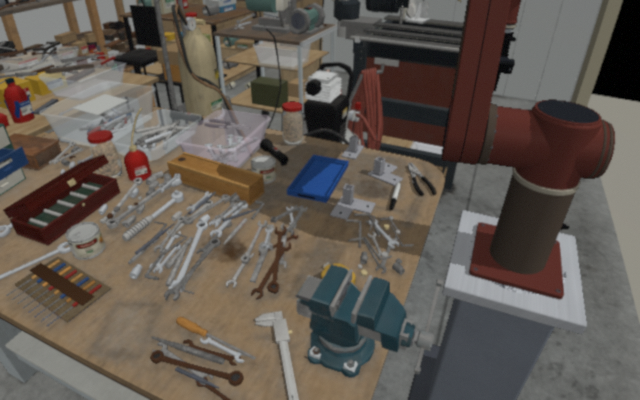

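The top view shows the tray at (356,170), L feet with elbows near (324,215) and (397,228), the bar foot at (434,183). Measuring them.

```bash
python3 - <<'E'
from h import *
d=np.load("top0.npz");P=d["P"];c=d["c"]
hsv=cv2.cvtColor(c,cv2.COLOR_RGB2HSV)
m=((hsv[...,0]>100)&(hsv[...,0]<125)&(hsv[...,1]>140)).astype(np.uint8)
m[:130]=0;m[210:]=0;m[:,:300]=0;m[:,420:]=0
ys,xs=np.nonzero(m);f,s=grab("top")
w=onplane(f,np.c_[xs,ys],0.02)
print("tray",cv2.minAreaRect((w[:,:2]*1000).astype(np.float32)))
for n,(u,v) in dict(a=(324,215),b=(397,228),bar=(434,183)).items():
    Q=P[v-22:v+42 if n!='bar' else v+18,u-32:u+37].reshape(-1,3)
    t=Q[(Q[:,2]>.045)&(Q[:,2]<.07)]
    print(n,len(t),"top median",np.nanmedian(t,0), cv2.minAreaRect((t[:,:2]*1000).astype(np.float32)) if len(t)>4 else "")
Q=P[150:260,300:460]; print("table z",np.nanmedian(Q[...,2]))
cv2.imwrite("pics/crop.png",cv2.resize(c[140:300,295:455,::-1],None,fx=3.7,fy=3.7,interpolation=cv2.INTER_CUBIC))
# px scale
print(onplane(f,[[356,170],[324,215],[397,228],[434,183]],.056))
E
```

```text
tray ((578.9395751953125, -141.50608825683594), (120.220703125, 221.05685424804688), 4.303981781005859)
a 35 top median [ 0.45315729 -0.05727868  0.05512497] ((454.6563415527344, -57.2462158203125), (23.75754165649414, 20.75890350341797), 0.40889662504196167)
b 54 top median [ 0.42007652 -0.24740331  0.05372679] ((421.14013671875, -246.12164306640625), (24.511999130249023, 25.50286102294922), 72.55460357666016)
bar 66 top median [ 0.54641836 -0.35492099  0.05242175] ((545.472412109375, -356.96051025390625), (24.639019012451172, 25.852060317993164), 1.5753952264785767)
table z 0.0007672482180318685
[[ 0.57057511 -0.13822993  0.056     ]
 [ 0.45046525 -0.05460478  0.056     ]
 [ 0.41831102 -0.24171306  0.056     ]
 [ 0.5376328  -0.34360822  0.056     ]]
```

View pics/crop.png

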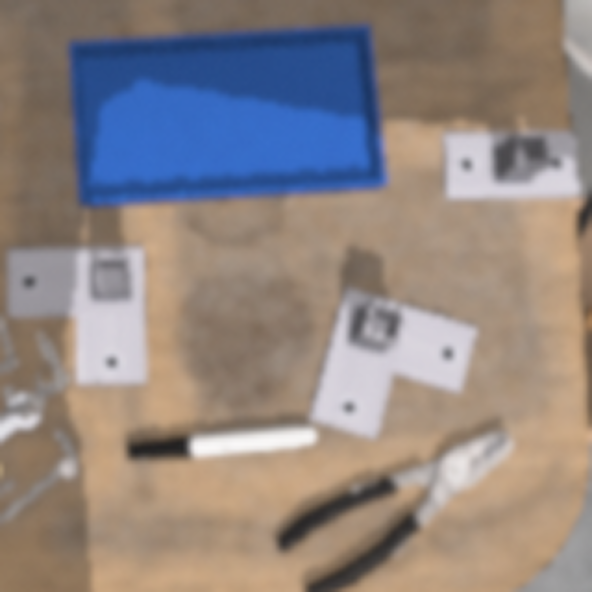

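La elbow shows arms towards +y and -x, Lb's arms towards -x and -y turned about 160°, and the bar lies along y. The tray is yawed about 4°. I'll move to an overview pose for the wrist camera.

{"name": "step_arm", "arguments": {
  "targets": "0 0 0.01 0.15 -0.1 -0.05 1; 0 0 0.02 0.3 -0.2 -0.1 1; 0 0 0.03 0.45 -0.3 -0.15 1; 0 0 0.04 0.6 -0.4 -0.2 1; 0 0 0.05 0.75 -0.5 -0.26 1; 0 0 0.06 0.9 -0.6 -0.32 1; 0 0 0.08 1 -0.7 -0.35 1; 0 0 0.08 1 -0.7 -0.35 1"
}}

```text
time: 0.95
tool_pos: [0.2507, -0.4936, 0.2651]
orientation: [[1.0, -0.001, 0.001], [-0.001, -1.0, -0.0], [0.001, 0.0, -1.0]]
contact_force: [0.6, -0.5, -0.0]
gripper_width: 0.087
grasp_force: 0.0
```

{"name": "step_arm", "arguments": {
  "targets": "0 0 0 0.15 -0.15 -0.05 1; 0 0 0 0.3 -0.3 -0.1 1; 0 0 0 0.45 -0.45 -0.15 1; 0 0 0 0.6 -0.6 -0.2 1; 0 0 0 0.75 -0.75 -0.25 1; 0 0 0 0.85 -0.85 -0.3 1; 0 0 0 0.92 -0.92 -0.35 1; 0 0 0 0.92 -0.92 -0.35 1"
}}

```text
time: 1.75
tool_pos: [0.3609, -0.3847, 0.3073]
orientation: [[1.0, -0.0, 0.001], [-0.0, -1.0, -0.001], [0.001, 0.001, -1.0]]
contact_force: [-0.5, 0.0, 0.1]
gripper_width: 0.087
grasp_force: 0.0
```

{"name": "step_arm", "arguments": {
  "targets": "0 0 0 0.15 -0.15 -0.05 1; 0 0 0 0.3 -0.3 -0.1 1; 0 0 0 0.45 -0.45 -0.15 1; 0 0 0 0.6 -0.6 -0.2 1; 0 0 0 0.75 -0.75 -0.25 1; 0 0 0 0.85 -0.85 -0.3 1; 0 0 0 0.92 -0.92 -0.35 1; 0 0 0 0.92 -0.92 -0.35 1"
}}

```text
time: 2.55
tool_pos: [0.4715, -0.2747, 0.3491]
orientation: [[1.0, -0.001, 0.001], [-0.001, -1.0, -0.001], [0.001, 0.001, -1.0]]
contact_force: [0.2, -0.1, -0.7]
gripper_width: 0.0874
grasp_force: 0.0
```

```bash
python3 - <<'E'
from h import *
f,s=grab("wrist","w1.png");print(s["tool_pos"],s["orientation"][:2],s["time"],f["hand_eye"],f["fov_y"],f["k1"])
np.savez("w1.npz",P=cloud(f,s),c=f["color"])
E
```

```text
[ 0.47147391 -0.27472469  0.34912731] [[ 9.99998660e-01 -1.45809034e-03  7.44917505e-04]
 [-1.45754199e-03 -9.99998667e-01 -7.36143082e-04]] 2.55 [[-3.77227308e-04 -9.67825011e-01 -2.51623939e-01  6.90917260e-02]
 [ 9.99999728e-01 -5.24659281e-04  5.18834457e-04 -2.80476668e-04]
 [-6.34157798e-04 -2.51623674e-01  9.67824945e-01 -1.62668128e-01]
 [ 0.00000000e+00  0.00000000e+00  0.00000000e+00  1.00000000e+00]] 64.50496393388343 -0.024138367448893625
```

View pics/w1.png

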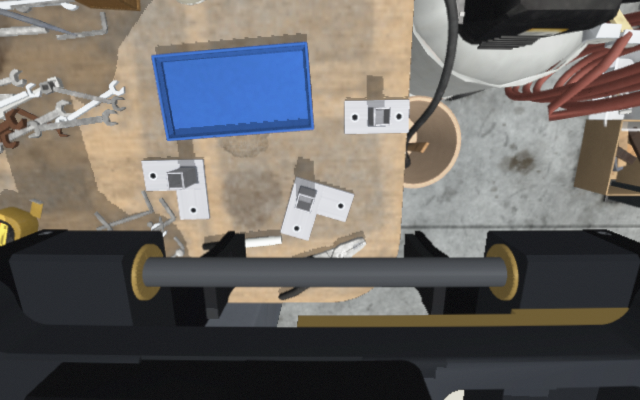

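```bash
cat > meas.py <<'E'
from h import *
def spig(P,xy,z0=.05,z1=.062,R=.03):
    Q=P.reshape(-1,3);k=(np.hypot(Q[:,0]-xy[0],Q[:,1]-xy[1])<R)&(Q[:,2]>z0)&(Q[:,2]<z1);t=Q[k]
    return len(t),cv2.minAreaRect((t[:,:2]*1000).astype(np.float32)) if k.sum()>4 else None
def plate(P,c,xy,R=.095,zs=.006):
    hsv=cv2.cvtColor(c,cv2.COLOR_RGB2HSV)
    m=(hsv[...,1]<40)&(hsv[...,2]>120)&(P[...,2]>.002)&(P[...,2]<.012)&(np.hypot(P[...,0]-xy[0],P[...,1]-xy[1])<R)
    m=cv2.morphologyEx(m.astype(np.uint8),cv2.MORPH_OPEN,np.ones((3,3)))
    n,l,st,_=cv2.connectedComponentsWithStats(m);return l==1+np.argmax(st[1:,4])
def lineseg(m,f,s,z):
    cs,_=cv2.findContours(m.astype(np.uint8),cv2.RETR_EXTERNAL,cv2.CHAIN_APPROX_NONE)
    return onplane(f,max(cs,key=cv2.contourArea)[:,0],z,s)[:,:2]*1000
E
python3 - <<'E'
from meas import *
f,s=grab("wrist");P=cloud(f,s);c=f["color"]
for n,xy in dict(a=(.4547,-.0572),b=(.4211,-.246),bar=(.5455,-.357)).items():
    print(n,"spigot",spig(P,xy))
    m=plate(P,c,xy);w=lineseg(m,f,s,.006)
    ap=cv2.approxPolyDP(w.astype(np.float32).reshape(-1,1,2),9,True)[:,0]
    print(" plate n",m.sum(),"med z",np.nanmedian(P[m][:,2]),cv2.minAreaRect(w.astype(np.float32)),"\n",ap.round(1).tolist())
hsv=cv2.cvtColor(c,cv2.COLOR_RGB2HSV)
m=(hsv[...,0]>100)&(hsv[...,0]<125)&(hsv[...,1]>140)&(np.hypot(P[...,0]-.58,P[...,1]+.14)<.15)
print("tray col",cv2.minAreaRect(lineseg(m,f,s,.02).astype(np.float32)))
Q=P[m]
for lo,hi in((.014,.026),(-.002,.006)):
    k=(Q[:,2]>lo)&(Q[:,2]<hi);print(lo,k.sum(),np.nanmedian(Q[k][:,2]),cv2.minAreaRect((Q[k][:,:2]*1000).astype(np.float32)))
E
```

```text
a spigot (183, ((457.34759521484375, -56.205902099609375), (25.038524627685547, 26.37124252319336), 0.5786731839179993))
 plate n 2142 med z 0.006316672902031806 ((432.39599609375, -31.445297241210938), (99.74600982666016, 101.36512756347656), 0.9589369297027588) 
 [[480.70001220703125, 18.5], [431.6000061035156, 17.399999618530273], [433.1000061035156, -17.700000762939453], [462.79998779296875, -18.200000762939453], [472.20001220703125, -66.4000015258789], [446.20001220703125, -68.5999984741211], [433.0, -32.599998474121094], [383.3999938964844, -33.400001525878906], [383.29998779296875, -80.5999984741211], [481.79998779296875, -80.30000305175781]]
b spigot (128, ((422.5329284667969, -245.05560302734375), (24.854686737060547, 25.375825881958008), 73.20819091796875))
 plate n 2206 med z 0.006445609714461342 ((391.5596923828125, -261.5600891113281), (100.00287628173828, 100.85172271728516), 72.6482925415039) 
 [[358.3999938964844, -200.3000030517578], [345.70001220703125, -247.3000030517578], [395.0, -264.70001220703125], [379.29998779296875, -309.70001220703125], [425.5, -322.1000061035156], [452.20001220703125, -229.60000610351562]]
bar spigot (145, ((547.6007080078125, -355.8476257324219), (24.271732330322266, 25.582801818847656), 0.08015251904726028))
 plate n 1693 med z 0.006586841574779068 ((547.2626342773438, -355.7568359375), (50.20680236816406, 100.31486511230469), 1.2908482551574707) 
 [[570.5999755859375, -305.5], [522.9000244140625, -306.1000061035156], [524.4000244140625, -406.0], [572.0999755859375, -403.1000061035156]]
tray col ((581.9661865234375, -141.59823608398438), (121.97938537597656, 225.28524780273438), 4.192872047424316)
0.014 1721 0.01897049940280171 ((582.1288452148438, -141.1716766357422), (122.41580963134766, 226.1209716796875), 4.301700115203857)
-0.002 10195 0.0033899979887201948 ((582.1907958984375, -140.05081176757812), (107.78705596923828, 212.61175537109375), 3.922145128250122)
```

Sizes and heights match the given ones. The tray is at (582.1, -141.0) mm with yaw 4.2°, the bar at (547.4, -355.8), La at (457.4, -56.3) and Lb at (422.7, -245.1). I'll pick the bar first.

{"name": "step_arm", "arguments": {
  "targets": "0 0 -0.005 0.1 0.1 0.15 1; 0 0 -0.005 0.2 0.22 0.3 1; 0 0 -0.005 0.3 0.33 0.45 1; 0 0 -0.005 0.4 0.45 0.6 1; 0 0 -0.005 0.5 0.56 0.75 1; 0 0 -0.005 0.58 0.63 0.9 1; 0 0 -0.005 0.634 0.676 1 1; 0 0 -0.005 0.634 0.676 1 1"
}}

```text
time: 3.45
tool_pos: [0.5453, -0.3562, 0.2254]
orientation: [[1.0, 0.012, -0.004], [0.012, -1.0, 0.003], [-0.004, -0.003, -1.0]]
contact_force: [-0.2, 0.2, -0.1]
gripper_width: 0.0868
grasp_force: 0.0
```

{"name": "step_arm", "arguments": {
  "targets": "0 0 0 0 0 0.15 1; 0 0 0 0 0 0.3 1; 0 0 0 0 0 0.45 1; 0 0 0 0 0 0.6 1; 0 0 0 0 0 0.75 1; 0 0 0 0 0 0.9 1; 0 0 0 0 0 1 1; 0 0 0 0 0 1 1"
}}

```text
time: 4.25
tool_pos: [0.5456, -0.3551, 0.1072]
orientation: [[1.0, 0.013, -0.002], [0.013, -1.0, 0.002], [-0.002, -0.002, -1.0]]
contact_force: [-0.3, -0.5, -0.2]
gripper_width: 0.087
grasp_force: 0.0
```

```bash
python3 - <<'E'
from h import *
s=r.observe();print(s["tool_pos"],s["orientation"][:2],s["time"])
P=np.load("top0.npz")["P"].reshape(-1,3)
for n,b in dict(around_tray=(.46,.72,-.26,0.06),tin=(.66,.76,-.14,-.04),box=(.6,.85,-.06,.05)).items():
    k=(P[:,0]>b[0])&(P[:,0]<b[1])&(P[:,1]>b[2])&(P[:,1]<b[3]);q=P[k];print(n,np.nanpercentile(q[:,2],[50,95,100]))
    print(q[q[:,2]>.06][:,:2].min(0) if (q[:,2]>.06).any() else "")
E
```

```text
[ 0.54557132 -0.35514231  0.10717365] [[ 0.99991132  0.01311783 -0.0022976 ]
 [ 0.01312201 -0.99991226  0.00181298]] 4.25
around_tray [0.00101329 0.0274213  0.06472607]
[ 0.69698161 -0.00790298]
tin [0.0017888  0.05650608 0.06234576]
[ 0.72982683 -0.11795693]
box [0.0026797  0.06096577 0.09578264]
[ 0.69698161 -0.05997351]
```

{"name": "step_arm", "arguments": {
  "targets": "0 0 0 0.015 0.005 0.12 1; 0 0 0 0.015 0.005 0.24 1; 0 0 0 0.015 0.005 0.36 1; 0 0 0 0.015 0.005 0.48 1; 0 0 0 0.015 0.005 0.58 1; 0 0 0 0.015 0.005 0.64 1; 0 0 0 0.015 0.005 0.685 1; 0 0 0 0.015 0.005 0.685 1"
}}

```text
time: 5.05
tool_pos: [0.5482, -0.3562, 0.0255]
orientation: [[1.0, 0.013, -0.001], [0.013, -1.0, 0.001], [-0.001, -0.001, -1.0]]
contact_force: [0.4, 0.4, -1.1]
gripper_width: 0.0872
grasp_force: 0.0
```

{"name": "step_arm", "arguments": {
  "targets": "0 0 0 0 0 0 -1; 0 0 0 0 0 0 -1; 0 0 0 0 0 0 -1; 0 0 0 0 0 0 -1; 0 0 0 0 0 0 -1; 0 0 0 0 0 0 -1; 0 0 0 0 0 0 -1; 0 0 0 0 0 0 -1",
  "force": 40
}}

```text
time: 5.85
tool_pos: [0.5485, -0.3564, 0.0263]
orientation: [[1.0, 0.013, -0.0], [0.013, -1.0, 0.0], [-0.0, -0.0, -1.0]]
contact_force: [0.3, -0.9, 0.0]
gripper_width: 0.0309
grasp_force: 0.0
```

{"name": "step_arm", "arguments": {
  "targets": "0 0 0 0 0 -0.05 -1; 0 0 0 0 0 -0.15 -1; 0 0 0 0 0 -0.25 -1; 0 0 0 0 0 -0.35 -1; 0 0 0 0 0 -0.45 -1; 0 0 0 0 0 -0.5 -1; 0 0 0 0 0 -0.5 -1; 0 0 0 0 0 -0.5 -1"
}}

```text
time: 6.65
tool_pos: [0.5484, -0.3564, 0.0863]
orientation: [[1.0, 0.013, -0.0], [0.013, -1.0, 0.0], [-0.0, -0.0, -1.0]]
contact_force: [0.2, 0.1, -3.1]
gripper_width: 0.0249
grasp_force: 40.0
```

{"name": "step_arm", "arguments": {
  "targets": "0 0 -0.035 0.03 -0.12 -0.05 -1; 0 0 -0.07 0.06 -0.25 -0.1 -1; 0 0 -0.105 0.1 -0.4 -0.1 -1; 0 0 -0.14 0.14 -0.55 -0.1 -1; 0 0 -0.18 0.18 -0.7 -0.1 -1; 0 0 -0.22 0.22 -0.85 -0.1 -1; 0 0 -0.26 0.25 -1 -0.1 -1; 0 0 -0.26 0.25 -1 -0.1 -1"
}}

```text
time: 7.45
tool_pos: [0.5766, -0.2334, 0.0971]
orientation: [[0.672, 0.741, -0.002], [0.741, -0.672, 0.002], [0.0, -0.003, -1.0]]
contact_force: [-0.0, 0.3, -2.1]
gripper_width: 0.0245
grasp_force: 40.0
```

{"name": "step_arm", "arguments": {
  "targets": "0 0 -0.035 0.1 -0.09 0 -1; 0 0 -0.07 0.2 -0.18 0 -1; 0 0 -0.105 0.3 -0.27 0 -1; 0 0 -0.14 0.42 -0.38 0 -1; 0 0 -0.18 0.54 -0.49 0 -1; 0 0 -0.22 0.65 -0.59 0 -1; 0 0 -0.259 0.738 -0.674 0 -1; 0 0 -0.259 0.738 -0.674 0 -1"
}}

```text
time: 8.25
tool_pos: [0.5765, -0.1149, 0.0976]
orientation: [[-0.074, 0.997, -0.001], [0.997, 0.074, 0.001], [0.001, -0.001, -1.0]]
contact_force: [0.1, 0.6, -3.3]
gripper_width: 0.0246
grasp_force: 40.0
```

{"name": "step_arm", "arguments": {
  "targets": "0 0 0 0.1 0.01 0 -1; 0 0 0 0.2 0.02 0 -1; 0 0 0 0.3 0.03 0 -1; 0 0 0 0.38 0.03 0 -1; 0 0 0 0.42 0.03 0 -1; 0 0 0 0.444 0.03 0 -1; 0 0 0 0.444 0.03 0 -1; 0 0 0 0.444 0.03 0 -1"
}}

```text
time: 9.05
tool_pos: [0.5768, -0.0629, 0.0984]
orientation: [[-0.073, 0.997, 0.0], [0.997, 0.073, -0.0], [-0.0, 0.0, -1.0]]
contact_force: [-0.2, -0.3, -2.4]
gripper_width: 0.0246
grasp_force: 40.0
```

```bash
python3 - <<'E'
from h import *
s=r.observe();print(s["tool_pos"],s["orientation"][:2],s["time"],s["contact_force"],s["grasp_force"],s["joints"])
f,s=grab("side","s1.png");cv2.imwrite("pics/s1.png",cv2.resize(f["color"][130:230,260:420,::-1],None,fx=4,fy=4))
E
```

```text
[ 0.57681966 -0.06292581  0.09842379] [[-7.27118324e-02  9.97352984e-01  1.24984378e-04]
 [ 9.97352961e-01  7.27118605e-02 -2.37299425e-04]] 9.05 [-0.20933555 -0.29036781 -2.44508246] 39.99428540468216 [-2.44420561e-01  2.34508503e-01  1.75455894e+00 -2.18886383e-04
  1.15234652e+00 -3.17107708e-01]
```

View pics/s1.png

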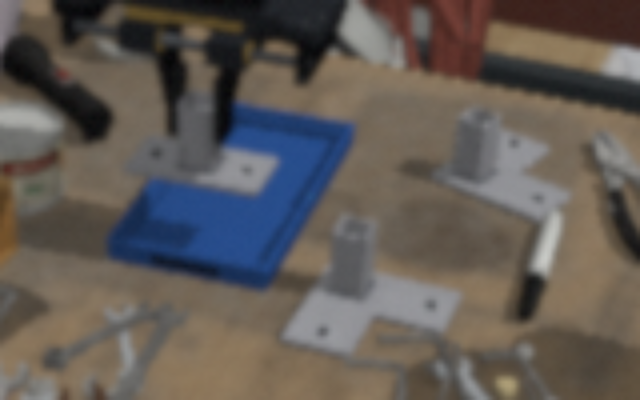

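The bar hangs level over the tray's +y end, with the spigot up in the fingers. Lowering it now.

{"name": "step_arm", "arguments": {
  "targets": "0 0 0 0 0 0.1 -1; 0 0 0 0 0 0.2 -1; 0 0 0 0 0 0.3 -1; 0 0 0 0 0 0.4 -1; 0 0 0 0 0 0.46 -1; 0 0 0 0 0 0.49 -1; 0 0 0 0 0 0.51 -1; 0 0 0 0 0 0.53 -1"
}}

```text
time: 9.9
tool_pos: [0.5772, -0.0628, 0.035]
orientation: [[-0.073, 0.997, 0.001], [0.997, 0.073, -0.0], [-0.0, 0.001, -1.0]]
contact_force: [0.5, 0.1, -2.1]
gripper_width: 0.0246
grasp_force: 40.0
```

{"name": "step_arm", "arguments": {
  "targets": "0 0 0 0 0 0.005 -1; 0 0 0 0 0 0.01 -1; 0 0 0 0 0 0.014 -1; 0 0 0 0 0 0.018 -1; 0 0 0 0 0 0.022 -1; 0 0 0 0 0 0.026 -1; 0 0 0 0 0 0.03 -1; 0 0 0 0 0 0.03 -1"
}}

```text
time: 10.7
tool_pos: [0.5769, -0.0627, 0.0325]
orientation: [[-0.073, 0.997, -0.0], [0.997, 0.073, -0.0], [-0.0, -0.0, -1.0]]
contact_force: [-4.6, 1.5, 7.8]
gripper_width: 0.0249
grasp_force: 40.0
```

{"name": "step_arm", "arguments": {
  "targets": "0 0 0 0 0 0 0.3; 0 0 0 0 0 0 0.3; 0 0 0 0 0 0 0.3; 0 0 0 0 0 0 0.3; 0 0 0 0 0 -0.1 0.3; 0 0 0 0 0 -0.3 0.3; 0 0 0 0 0 -0.5 0.3; 0 0 0 0 0 -0.7 0.3"
}}

```text
time: 11.5
tool_pos: [0.5769, -0.0628, 0.1168]
orientation: [[-0.073, 0.997, 0.0], [0.997, 0.073, -0.0], [-0.0, 0.0, -1.0]]
contact_force: [0.2, 0.5, -0.3]
gripper_width: 0.0563
grasp_force: 0.0
```

{"name": "step_arm", "arguments": {
  "targets": "0 0 0 -0.1 0 -0.2 0.8; 0 0 0 -0.25 0 -0.4 0.8; 0 0 0 -0.4 0 -0.6 0.8; 0 0 0 -0.55 0 -0.8 0.8; 0 0 0 -0.7 0 -1 0.8; 0 0 0 -0.85 0 -1 0.8; 0 0 0 -1 0 -1 0.8; 0 0 0 -1 0 -1 0.8"
}}

```text
time: 12.3
tool_pos: [0.5848, -0.1845, 0.2338]
orientation: [[-0.071, 0.998, -0.002], [0.998, 0.071, 0.0], [0.0, -0.002, -1.0]]
contact_force: [0.4, 0.7, 0.1]
gripper_width: 0.0783
grasp_force: 0.0
```

```bash
python3 - <<'E'
from meas import *
f,s=grab("wrist","w2.png");P=cloud(f,s);c=f["color"];print(s["tool_pos"],s["time"])
xy=(.5764,-.0635);print(spig(P,xy,.052,.066))
k=(np.hypot(P[...,0]-xy[0],P[...,1]-xy[1])<.075)&(P[...,2]>.0065)&(P[...,2]<.0125)&(cv2.cvtColor(c,cv2.COLOR_RGB2HSV)[...,1]<60)
print("plate",k.sum(),np.nanmedian(P[k][:,2]),cv2.minAreaRect((P[k][:,:2]*1000).astype(np.float32)) if k.any() else "")
f2,_=grab("top");P2=cloud(f2);print("top",spig(P2,xy,.05,.066))
hsv=cv2.cvtColor(c,cv2.COLOR_RGB2HSV)
m=(hsv[...,0]>100)&(hsv[...,0]<125)&(hsv[...,1]>140)&(np.hypot(P[...,0]-.58,P[...,1]+.14)<.15)
Q=P[m]
for lo,hi in((.014,.026),(-.002,.006)):
    q=Q[(Q[:,2]>lo)&(Q[:,2]<hi)];print(lo,len(q),cv2.minAreaRect((q[:,:2]*1000).astype(np.float32)))
E
```

```text
[ 0.58475511 -0.18448525  0.23379843] 12.3
(291, ((577.715576171875, -63.485233306884766), (24.917667388916016, 25.156686782836914), 4.3196916580200195))
plate 3427 0.009430099801549185 ((577.6085205078125, -63.69021224975586), (99.76879119873047, 49.1115837097168), 4.048310279846191)
top (25, ((573.90234375, -60.09619903564453), (23.502758026123047, 13.22868537902832), 3.5902090072631836))
0.014 2885 ((581.7295532226562, -140.6368408203125), (122.48635864257812, 225.5589141845703), 4.082562446594238)
-0.002 11329 ((582.1974487304688, -141.24319458007812), (107.88309478759766, 212.23619079589844), 4.173281192779541)
```

View pics/w2.png

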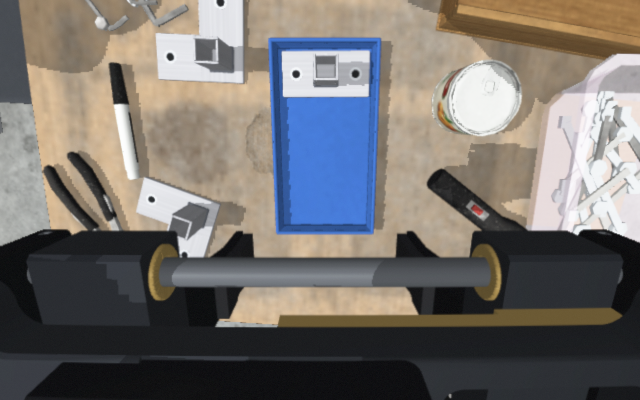

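The bar lies flat in the tray with its plate top at 9.4 mm, about 1 mm off its intended place, and the tray has not moved. Lb is next.

{"name": "step_arm", "arguments": {
  "targets": "0 0 0.02 -0.04 -0.13 0.08 0.8; 0 0 0.04 -0.08 -0.26 0.16 0.5; 0 0 0.06 -0.13 -0.4 0.25 0.3; 0 0 0.08 -0.18 -0.55 0.35 0.1; 0 0 0.1 -0.22 -0.7 0.45 0.1; 0 0 0.119 -0.26 -0.85 0.55 0.1; 0 0 0.119 -0.3 -1 0.6 0.1; 0 0 0.119 -0.3 -1 0.6 0.1"
}}

```text
time: 13.2
tool_pos: [0.4659, -0.2258, 0.1608]
orientation: [[0.297, 0.955, -0.004], [0.955, -0.297, 0.003], [0.001, -0.005, -1.0]]
contact_force: [0.4, -0.4, -0.0]
gripper_width: 0.048
grasp_force: 0.0
```

{"name": "step_arm", "arguments": {
  "targets": "0 0 0 -0.06 -0.08 0.1 0.1; 0 0 0 -0.12 -0.16 0.2 0.1; 0 0 0 -0.18 -0.24 0.3 0.1; 0 0 0 -0.24 -0.317 0.45 0.1; 0 0 0 -0.24 -0.317 0.6 0.1; 0 0 0 -0.24 -0.317 0.72 0.1; 0 0 0 -0.24 -0.317 0.81 0.1; 0 0 0 -0.24 -0.317 0.81 0.1"
}}

```text
time: 14.0
tool_pos: [0.4227, -0.2422, 0.0642]
orientation: [[0.296, 0.955, -0.002], [0.955, -0.296, 0.002], [0.001, -0.003, -1.0]]
contact_force: [0.6, -0.2, -0.3]
gripper_width: 0.0476
grasp_force: 0.0
```

{"name": "step_arm", "arguments": {
  "targets": "0 0 0 -0.023 0.007 0.1 0.1; 0 0 0 -0.023 0.007 0.2 0.1; 0 0 0 -0.023 0.007 0.27 0.1; 0 0 0 -0.023 0.007 0.32 0.1; 0 0 0 -0.023 0.007 0.32 0.1; 0 0 0 -0.023 0.007 0.32 -1; 0 0 0 -0.023 0.007 0.32 -1; 0 0 0 -0.023 0.007 0.32 -1",
  "force": 50
}}

```text
time: 14.8
tool_pos: [0.424, -0.2465, 0.0281]
orientation: [[0.296, 0.955, 0.001], [0.955, -0.296, -0.001], [-0.0, 0.001, -1.0]]
contact_force: [0.6, -0.2, -0.1]
gripper_width: 0.0312
grasp_force: 0.0
```

{"name": "step_arm", "arguments": {
  "targets": "0 0 0 0 0 0 -1; 0 0 0 0 0 0 -1; 0 0 0 0 0 0 -1; 0 0 0 0 0 -0.1 -1; 0 0 0 0 0 -0.25 -1; 0 0 0 0 0 -0.4 -1; 0 0 0 0 0 -0.55 -1; 0 0 0 0 0 -0.6 -1"
}}

```text
time: 15.6
tool_pos: [0.4248, -0.247, 0.1018]
orientation: [[0.296, 0.955, 0.003], [0.955, -0.296, -0.002], [-0.001, 0.004, -1.0]]
contact_force: [-0.2, 0.0, -3.1]
gripper_width: 0.0248
grasp_force: 50.0
```

{"name": "step_arm", "arguments": {
  "targets": "0 0 -0.02 0.1 0.07 0 -1; 0 0 -0.04 0.2 0.14 0 -1; 0 0 -0.06 0.3 0.22 0 -1; 0 0 -0.08 0.4 0.3 0 -1; 0 0 -0.1 0.5 0.38 0 -1; 0 0 -0.119 0.6 0.46 0 -1; 0 0 -0.119 0.7 0.53 0 -1; 0 0 -0.119 0.75 0.56 0 -1"
}}

```text
time: 16.4
tool_pos: [0.5151, -0.1792, 0.0991]
orientation: [[-0.072, 0.997, -0.0], [0.997, 0.072, 0.0], [0.001, -0.0, -1.0]]
contact_force: [-0.2, 0.1, -3.3]
gripper_width: 0.025
grasp_force: 50.0
```

{"name": "step_arm", "arguments": {
  "targets": "0 0 0 0.07 0.12 0 -1; 0 0 0 0.15 0.25 0 -1; 0 0 0 0.24 0.39 0 -1; 0 0 0 0.33 0.53 0 -1; 0 0 0 0.41 0.67 0 -1; 0 0 0 0.46 0.75 0 -1; 0 0 0 0.49 0.795 0 -1; 0 0 0 0.49 0.795 0 -1"
}}

```text
time: 17.2
tool_pos: [0.6057, -0.1139, 0.0993]
orientation: [[-0.074, 0.997, -0.0], [0.997, 0.074, 0.0], [0.0, -0.0, -1.0]]
contact_force: [-0.0, -0.1, -3.1]
gripper_width: 0.0247
grasp_force: 50.0
```

{"name": "step_arm", "arguments": {
  "targets": "0 0 0 0 0 0 -1; 0 0 0 0 0 0 -1; 0 0 0 0 0 0 -1; 0 0 0 0 0 0 -1; 0 0 0 0 0 0 -1; 0 0 0 0 0 0 -1; 0 0 0 0 0 0 -1; 0 0 0 0 0 0 -1"
}}

```text
time: 18.0
tool_pos: [0.6053, -0.1145, 0.0995]
orientation: [[-0.073, 0.997, -0.0], [0.997, 0.073, 0.0], [0.0, 0.0, -1.0]]
contact_force: [-0.7, 0.2, -3.1]
gripper_width: 0.0247
grasp_force: 50.0
```

```bash
python3 - <<'E'
from meas import *
s=r.observe();print(s["tool_pos"],s["orientation"][:2])
f,s=grab("wrist","w3.png");P=cloud(f,s)
for n in("top","side"):
    f2,_=grab(n);P2=cloud(f2)
    print(n,"held spigot",spig(P2,(.606,-.114),.115,.14,.03))
    Q=P2.reshape(-1,3);k=(np.hypot(Q[:,0]-.58,Q[:,1]+.14)<.1)&(Q[:,2]>.066)&(Q[:,2]<.088);print(k.sum(),np.nanmedian(Q[k][:,2]),cv2.minAreaRect((Q[k][:,:2]*1000).astype(np.float32)) if k.sum()>5 else "")
E
```

```text
[ 0.60527468 -0.11452053  0.09954232] [[-7.27934289e-02  9.97347039e-01 -1.01696318e-06]
 [ 9.97347039e-01  7.27934290e-02  1.91486541e-05]]
top held spigot (0, None)
0 nan 
side held spigot (132, ((607.5995483398438, -111.44337463378906), (50.220211029052734, 30.243053436279297), 4.4546966552734375))
372 0.07523320701298619 ((584.2767333984375, -136.30380249023438), (102.14266204833984, 103.82967376708984), 3.219426155090332)
  return np.nanmean(a, axis, out=out, keepdims=keepdims)
```

{"name": "step_arm", "arguments": {
  "targets": "0 0 0 -0.009 0.008 0.1 -1; 0 0 0 -0.009 0.008 0.2 -1; 0 0 0 -0.009 0.008 0.3 -1; 0 0 0 -0.009 0.008 0.4 -1; 0 0 0 -0.009 0.008 0.46 -1; 0 0 0 -0.009 0.008 0.49 -1; 0 0 0 -0.009 0.008 0.51 -1; 0 0 0 -0.009 0.008 0.53 -1"
}}

```text
time: 18.95
tool_pos: [0.6067, -0.1157, 0.0362]
orientation: [[-0.073, 0.997, 0.001], [0.997, 0.073, -0.0], [-0.0, 0.001, -1.0]]
contact_force: [0.3, -0.1, -3.9]
gripper_width: 0.0247
grasp_force: 50.0
```

{"name": "step_arm", "arguments": {
  "targets": "0 0 0 0 0 0.008 -1; 0 0 0 0 0 0.015 -1; 0 0 0 0 0 0.02 -1; 0 0 0 0 0 0.025 -1; 0 0 0 0 0 0.03 -1; 0 0 0 0 0 0.035 -1; 0 0 0 0 0 0.04 -1; 0 0 0 0 0 0.04 -1"
}}

```text
time: 19.75
tool_pos: [0.6063, -0.1155, 0.0311]
orientation: [[-0.073, 0.997, -0.0], [0.997, 0.073, 0.0], [0.0, -0.0, -1.0]]
contact_force: [-0.0, 0.7, -3.9]
gripper_width: 0.0245
grasp_force: 50.0
```

{"name": "step_arm", "arguments": {
  "targets": "0 0 0 0 0 0.005 -1; 0 0 0 0 0 0.01 -1; 0 0 0 0 0 0.015 -1; 0 0 0 0 0 0.015 -1; 0 0 0 0 0 0.015 -1; 0 0 0 0 0 0.015 -1; 0 0 0 0 0 0.015 -1; 0 0 0 0 0 0.015 -1"
}}

```text
time: 20.55
tool_pos: [0.6064, -0.1155, 0.0309]
orientation: [[-0.073, 0.997, -0.0], [0.997, 0.073, -0.0], [-0.0, -0.0, -1.0]]
contact_force: [-4.9, 2.4, 8.8]
gripper_width: 0.0246
grasp_force: 50.0
```

{"name": "step_arm", "arguments": {
  "targets": "0 0 0 0 0 0 0.2; 0 0 0 0 0 0 0.2; 0 0 0 0 0 0 0.2; 0 0 0 0 0 0 0.2; 0 0 0 0 0 -0.1 0.2; 0 0 0 0 0 -0.3 0.2; 0 0 0 0 0 -0.5 0.2; 0 0 0 0 0 -0.7 0.2"
}}

```text
time: 21.35
tool_pos: [0.6065, -0.1156, 0.115]
orientation: [[-0.073, 0.997, 0.0], [0.997, 0.073, -0.0], [-0.0, 0.0, -1.0]]
contact_force: [-0.0, -0.0, -0.5]
gripper_width: 0.0521
grasp_force: 0.0
```

{"name": "step_arm", "arguments": {
  "targets": "0 0 0 -0.1 0 -0.2 0.2; 0 0 0 -0.2 0 -0.4 0.2; 0 0 0 -0.3 0 -0.6 0.2; 0 0 0 -0.4 -0.1 -0.8 0.2; 0 0 0 -0.5 -0.15 -1 0.2; 0 0 0 -0.6 -0.2 -1 0.2; 0 0 0 -0.7 -0.2 -1 0.2; 0 0 0 -0.7 -0.2 -1 0.2"
}}

```text
time: 22.15
tool_pos: [0.5879, -0.2023, 0.2322]
orientation: [[-0.071, 0.997, -0.001], [0.997, 0.071, 0.0], [0.0, -0.001, -1.0]]
contact_force: [-0.2, 0.2, -0.5]
gripper_width: 0.0524
grasp_force: 0.0
```

```bash
cat > chk.py <<'E'
from meas import *
f,s=grab("wrist","w4.png");P=cloud(f,s);c=f["color"];print(s["tool_pos"],s["time"])
hsv=cv2.cvtColor(c,cv2.COLOR_RGB2HSV)
for n,xy in dict(bar=(.5776,-.0636),Lb=(.6064,-.1142),La=(.4574,-.0563),La2=(.5617,-.2205)).items(): print(n,spig(P,xy,.047,.066))
m=(hsv[...,0]>100)&(hsv[...,0]<125)&(hsv[...,1]>140)&(np.hypot(P[...,0]-.58,P[...,1]+.14)<.15)
Q=P[m]
for lo,hi in((.014,.026),(-.002,.006)):
    q=Q[(Q[:,2]>lo)&(Q[:,2]<hi)];print(lo,len(q),cv2.minAreaRect((q[:,:2]*1000).astype(np.float32)))
a=np.radians(4.2);R=np.array([[np.cos(a),-np.sin(a)],[np.sin(a),np.cos(a)]])
T=(P[...,:2]-[.5821,-.141])@R*1000
for i in range(2):
    for j in range(4):
        x=-26+52*i;y=-78+52*j
        k=(abs(T[...,0]-x)<22)&(abs(T[...,1]-y)<22)&(P[...,2]<.013);print("cell",i,j,k.sum(),(np.nanpercentile(P[k][:,2],[5,50,95])*1000).round(1) if k.any() else "")
k=(abs(T[...,0])<54)&(abs(T[...,1])<106)&(P[...,2]>.0065)&(P[...,2]<.0135)&(hsv[...,1]<60)
nn,l,st,_=cv2.connectedComponentsWithStats(cv2.erode(k.astype(np.uint8),np.ones((1,1))))
for i in range(1,nn):
    if st[i,4]>200: print("plate",st[i,4],cv2.minAreaRect(T[l==i].astype(np.float32)))
E
python3 chk.py
```

```text
[ 0.58787048 -0.20233612  0.23216566] 22.15
bar (377, ((577.6490478515625, -63.578311920166016), (24.955055236816406, 24.804264068603516), 4.503849506378174))
Lb (273, ((607.1405639648438, -114.63429260253906), (24.784818649291992, 25.25754165649414), 3.940053701400757))
La (485, ((457.4701843261719, -55.30171203613281), (25.99317741394043, 25.262569427490234), 1.185573697090149))
La2 (0, None)
0.014 2828 ((581.770751953125, -140.50399780273438), (122.30366516113281, 224.14852905273438), 4.088470458984375)
-0.002 6164 ((582.1664428710938, -140.9625244140625), (107.99259948730469, 212.39085388183594), 4.14937162399292)
cell 0 0 1175 [2.5 3.7 4.9]
cell 0 1 1282 [2.3 3.6 4.9]
cell 0 2 1466 [ 8.2  9.5 10.9]
cell 0 3 1420 [ 8.1  9.5 10.8]
cell 1 0 1177 [2.5 3.7 5. ]
cell 1 1 1339 [ 8.4  9.6 11.1]
cell 1 2 1064 [ 8.2  9.6 11.2]
cell 1 3 1358 [ 8.1  9.5 10.9]
plate 3321 ((1.1323471069335938, 77.27143096923828), (49.954219818115234, 100.04724884033203), 89.77542114257812)
plate 4820 ((1.5063018798828125, -0.5203628540039062), (99.90363311767578, 99.84247589111328), 89.74447631835938)
plate 266 ((28.03298568725586, 25.278240203857422), (19.068511962890625, 18.14824867248535), 89.4150390625)
```

View pics/w4.png

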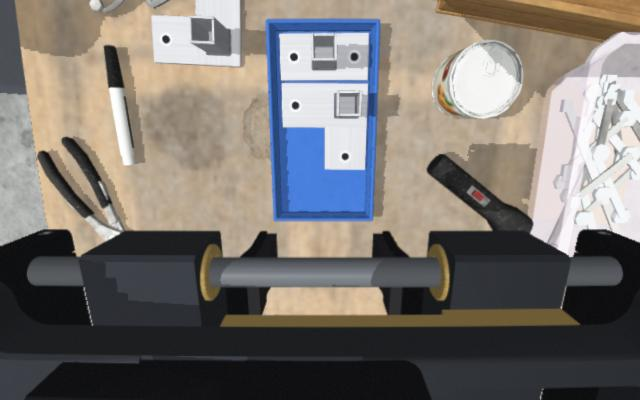

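Both placed feet lie flat with plate tops near 9.5 mm and a clear gap between them. La should go at tray (-26, -78), which is world (561.9, -220.7). Picking La.

{"name": "step_arm", "arguments": {
  "targets": "0 0 0.005 0.12 -0.09 0.06 0.1; 0 0 0.01 0.25 -0.18 0.12 0.1; 0 0 0.015 0.38 -0.28 0.2 0.1; 0 0 0.017 0.5 -0.38 0.28 0.1; 0 0 0.017 0.63 -0.48 0.36 0.1; 0 0 0.017 0.76 -0.59 0.44 0.1; 0 0 0.017 0.9 -0.7 0.5 0.1; 0 0 0.017 0.9 -0.7 0.5 0.1"
}}

```text
time: 23.0
tool_pos: [0.4941, -0.0967, 0.1705]
orientation: [[-0.021, 1.0, -0.005], [1.0, 0.021, 0.003], [0.003, -0.005, -1.0]]
contact_force: [-0.3, -1.0, -0.4]
gripper_width: 0.0479
grasp_force: 0.0
```

{"name": "step_arm", "arguments": {
  "targets": "0 0 0 0.1 -0.08 0.1 0.1; 0 0 0 0.2 -0.16 0.2 0.1; 0 0 0 0.3 -0.24 0.35 0.1; 0 0 0 0.38 -0.318 0.5 0.1; 0 0 0 0.38 -0.318 0.65 0.1; 0 0 0 0.38 -0.318 0.8 0.1; 0 0 0 0.38 -0.318 0.89 0.1; 0 0 0 0.38 -0.318 0.89 0.1"
}}

```text
time: 23.8
tool_pos: [0.4567, -0.0543, 0.0648]
orientation: [[-0.02, 1.0, -0.004], [1.0, 0.02, 0.001], [0.001, -0.003, -1.0]]
contact_force: [-0.5, 0.8, 0.1]
gripper_width: 0.0479
grasp_force: 0.0
```

{"name": "step_arm", "arguments": {
  "targets": "0 0 0 0 0 0 0.1; 0 0 0 0 0 0 0.1; 0 0 0 0 0 0 0.1; 0 0 0 0 0 0 0.1; 0 0 0 0 0 0 0.1; 0 0 0 0 0 0 0.1; 0 0 0 0 0 0 0.1; 0 0 0 0 0 0 0.1"
}}

```text
time: 24.6
tool_pos: [0.4578, -0.0546, 0.0666]
orientation: [[-0.019, 1.0, 0.0], [1.0, 0.019, 0.0], [0.0, 0.0, -1.0]]
contact_force: [0.2, -0.6, -0.1]
gripper_width: 0.0481
grasp_force: 0.0
```

{"name": "step_arm", "arguments": {
  "targets": "0 0 0 -0.01 0 0.1 0.1; 0 0 0 -0.01 0 0.2 0.1; 0 0 0 -0.01 0 0.27 0.1; 0 0 0 -0.01 0 0.33 0.1; 0 0 0 -0.01 0 0.33 0.1; 0 0 0 -0.01 0 0.33 -1; 0 0 0 -0.01 0 0.33 -1; 0 0 0 -0.01 0 0.33 -1",
  "force": 50
}}

```text
time: 25.4
tool_pos: [0.4583, -0.0559, 0.0274]
orientation: [[-0.019, 1.0, 0.001], [1.0, 0.019, -0.0], [-0.0, 0.001, -1.0]]
contact_force: [0.9, 0.1, 0.0]
gripper_width: 0.0315
grasp_force: 0.0
```

{"name": "step_arm", "arguments": {
  "targets": "0 0 0 0 0 0 -1; 0 0 0 0 0 0 -1; 0 0 0 0 0 0 -1; 0 0 0 0 0 -0.1 -1; 0 0 0 0 0 -0.25 -1; 0 0 0 0 0 -0.4 -1; 0 0 0 0 0 -0.55 -1; 0 0 0 0 0 -0.7 -1"
}}

```text
time: 26.2
tool_pos: [0.4576, -0.0556, 0.1119]
orientation: [[-0.019, 1.0, -0.0], [1.0, 0.019, 0.0], [0.0, -0.0, -1.0]]
contact_force: [0.0, -0.2, -2.8]
gripper_width: 0.0241
grasp_force: 50.0
```

{"name": "step_arm", "arguments": {
  "targets": "0 0 0.035 -0.1 0.05 0 -1; 0 0 0.07 -0.22 0.1 0 -1; 0 0 0.105 -0.34 0.17 0 -1; 0 0 0.14 -0.46 0.24 0 -1; 0 0 0.175 -0.58 0.31 0 -1; 0 0 0.21 -0.7 0.38 0 -1; 0 0 0.2415 -0.83 0.46 0 -1; 0 0 0.2415 -0.83 0.46 0 -1"
}}

```text
time: 27.0
tool_pos: [0.516, -0.1559, 0.1115]
orientation: [[0.676, 0.737, 0.001], [0.737, -0.676, -0.001], [0.0, 0.002, -1.0]]
contact_force: [0.5, 0.0, -3.3]
gripper_width: 0.0248
grasp_force: 50.0
```

{"name": "step_arm", "arguments": {
  "targets": "0 0 0.035 -0.02 0.08 0 -1; 0 0 0.07 -0.04 0.17 0 -1; 0 0 0.105 -0.06 0.26 0 -1; 0 0 0.14 -0.08 0.36 0 -1; 0 0 0.175 -0.1 0.46 0 -1; 0 0 0.21 -0.12 0.56 0 -1; 0 0 0.2415 -0.142 0.66 0 -1; 0 0 0.2415 -0.142 0.66 0 -1"
}}

```text
time: 27.8
tool_pos: [0.5622, -0.2205, 0.1111]
orientation: [[0.997, 0.073, 0.0], [0.073, -0.997, -0.0], [0.0, 0.0, -1.0]]
contact_force: [0.1, -0.4, -2.3]
gripper_width: 0.0251
grasp_force: 50.0
```

{"name": "step_arm", "arguments": {
  "targets": "0 0 0 0 0 0 -1; 0 0 0 0 0 0 -1; 0 0 0 0 0 0 -1; 0 0 0 0 0 0.05 -1; 0 0 0 0 0 0.1 -1; 0 0 0 0 0 0.15 -1; 0 0 0 0 0 0.2 -1; 0 0 0 0 0 0.2 -1"
}}

```text
time: 28.6
tool_pos: [0.561, -0.2198, 0.0853]
orientation: [[0.997, 0.073, -0.002], [0.073, -0.997, 0.001], [-0.002, -0.001, -1.0]]
contact_force: [-0.1, 0.3, -2.9]
gripper_width: 0.0245
grasp_force: 50.0
```

{"name": "step_arm", "arguments": {
  "targets": "0 0 0 0 0.005 0.08 -1; 0 0 0 0 0.005 0.16 -1; 0 0 0 0 0.005 0.24 -1; 0 0 0 0 0.005 0.32 -1; 0 0 0 0 0.005 0.37 -1; 0 0 0 0 0.005 0.4 -1; 0 0 0 0 0.005 0.4 -1; 0 0 0 0 0.005 0.4 -1"
}}

```text
time: 29.4
tool_pos: [0.5623, -0.221, 0.0392]
orientation: [[0.997, 0.073, 0.0], [0.073, -0.997, -0.0], [0.0, 0.0, -1.0]]
contact_force: [-0.8, -0.3, -2.4]
gripper_width: 0.0245
grasp_force: 50.0
```

{"name": "step_arm", "arguments": {
  "targets": "0 0 0 0 0 0.015 -1; 0 0 0 0 0 0.03 -1; 0 0 0 0 0 0.04 -1; 0 0 0 0 0 0.05 -1; 0 0 0 0 0 0.06 -1; 0 0 0 0 0 0.07 -1; 0 0 0 0 0 0.078 -1; 0 0 0 0 0 0.078 -1"
}}

```text
time: 30.2
tool_pos: [0.5621, -0.2209, 0.0304]
orientation: [[0.997, 0.073, -0.0], [0.073, -0.997, 0.0], [-0.0, -0.0, -1.0]]
contact_force: [-3.1, 1.5, 5.4]
gripper_width: 0.0245
grasp_force: 50.0
```

{"name": "step_arm", "arguments": {
  "targets": "0 0 0 0 0 0 0.1; 0 0 0 0 0 0 0.1; 0 0 0 0 0 0 0.1; 0 0 0 0 0 0 0.1; 0 0 0 0 0 -0.1 0.1; 0 0 0 0 0 -0.3 0.1; 0 0 0 0 0 -0.5 0.1; 0 0 0 0 0 -0.7 0.1"
}}

```text
time: 31.0
tool_pos: [0.5622, -0.221, 0.1153]
orientation: [[0.997, 0.073, 0.001], [0.073, -0.997, -0.0], [0.001, 0.0, -1.0]]
contact_force: [0.3, 0.3, 0.4]
gripper_width: 0.0481
grasp_force: 0.0
```

{"name": "step_arm", "arguments": {
  "targets": "0 0 0 0 0 -0.2 0.1; 0 0 0 -0.15 0 -0.4 0.1; 0 0 0 -0.3 0 -0.6 0.1; 0 0 0 -0.45 0 -0.8 0.1; 0 0 0 -0.6 0 -1 0.1; 0 0 0 -0.75 0 -1 0.1; 0 0 0 -0.9 0 -1 0.1; 0 0 0 -0.9 0 -1 0.1"
}}

```text
time: 31.8
tool_pos: [0.4532, -0.2289, 0.2348]
orientation: [[0.997, 0.072, 0.001], [0.072, -0.997, -0.001], [0.001, 0.001, -1.0]]
contact_force: [0.1, 0.4, -0.0]
gripper_width: 0.0477
grasp_force: 0.0
```

```bash
python3 chk.py
```

```text
[ 0.45321612 -0.22894537  0.23479506] 31.8
bar (579, ((577.583984375, -63.58090591430664), (25.064653396606445, 26.275497436523438), 3.469679117202759))
Lb (572, ((606.6658935546875, -114.84969329833984), (24.943300247192383, 26.14223861694336), 4.232646465301514))
La (0, None)
La2 (295, ((563.0821533203125, -220.916748046875), (24.82158660888672, 24.605358123779297), 4.562236309051514))
0.014 3277 ((582.0674438476562, -140.733154296875), (122.24574279785156, 226.14247131347656), 3.9081523418426514)
-0.002 1009 ((582.9177856445312, -140.27911376953125), (107.5862045288086, 212.92950439453125), 4.046375751495361)
cell 0 0 1029 [ 8.1  9.6 10.9]
cell 0 1 1508 [ 8.1  9.5 10.7]
cell 0 2 1510 [ 8.   9.4 10.7]
cell 0 3 1323 [ 8.2  9.5 11. ]
cell 1 0 1675 [ 8.2  9.6 10.9]
cell 1 1 1643 [ 8.2  9.6 11. ]
cell 1 2 781 [ 8.2  9.7 11.6]
cell 1 3 1129 [ 8.1  9.5 11. ]
plate 5143 ((1.857421875, -0.3992195129394531), (99.6958999633789, 100.71834564208984), 89.37786865234375)
plate 5275 ((0.08534622192382812, -52.76432418823242), (99.68218994140625, 99.32413482666016), 0.8082156777381897)
plate 3071 ((1.2396354675292969, 77.24478149414062), (98.99878692626953, 50.558414459228516), 0.19745118916034698)
plate 253 ((-22.12777328491211, -78.33843994140625), (18.549894332885742, 15.580726623535156), 89.84358978271484)
```

View pics/w4.png

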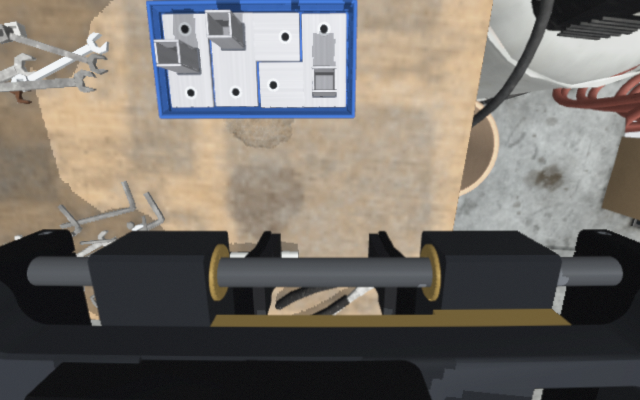

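All eight floor cells read 9.4–9.7 mm, so the three plates lie flat. They show as separate shapes inside the rim at about (160–350, 5–115), with visible gaps between them. The bystanders are untouched and the gripper is open and clear.

```bash
python3 -c "
from bench import r
print(r.finish_job())"
```

```text
the job is handed in; nothing more can be done
None
```

All three feet lie flat in the blue tray with their spigots up, the two Ls interlocked and the straight foot across the +y end; everything is released and the job was handed in at about 32 s of the 61 s, with no verdict shown.

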